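Line up the reagents by height

ROBOT

A 6-joint arm with a two-finger parallel gripper is mounted at the origin on a cart in front of the work surface, level with it; the furniture and walls round the work are solid. World frame = base frame: x ahead of the robot, y to its left, z up, the work surface at z = 0. Lengths are in m, angles in rad, forces in N, time in s.
With the tool pointing down it reaches from about 0.375 to 0.975 m from the base axis. Payload 3.8 kg.
Tool frame: the origin (TCP) lies at the very end of the fingers, on their centre line; the grasp point (between the pads) lies 19 mm behind it; z points along the fingers, y is the direction in which the jaws open and shut (so a half turn about z gives the same grasp; the last joint's range is limited). The gripper opens to 85 mm and grips with 20 to 120 N. Pads are 22 mm wide; open, the fingers measure 114 mm over their backs; the gripper's body (76 mm by 85 mm) begins 54 mm behind the grasp point. The pads swing forward as they close: fully open they stand 13 mm farther back than shut.
Start: joints at [1.198, 0.264, 1.604, -0, 1.274, -0.037], TCP at [0.222, 0.637, 0.231] pointing down, gripper open.
Joint ranges: [-2.63, 2.63], [-0.94, 2.18], [0.31, 2.57], [-1.31, 4.45], [0, 2.66], [-2.55, 2.55]. Speed limits (rad/s): [2.57, 2.57, 3.14, 3.14, 3.14, 3.14].

INTERFACE

Orientations are given as a rotation vector (axis times angle).
In Python, from workcell import bot, viewer gives the robot as it stands.
- The arm moves only by the tool jog_arm, never from a script. Its argument "motion" is a list of rows, each an object of numbers: "dx", "dy", "dz": the shift along the world's x, y, z in cm; "turn": the turn about the world's z in rad. A call has 1 to 12 rows; each row shifts and turns the commanded pose from where the row before left it; what a row does not reach is not made up. A row lasts 1/12 s, in which the tool goes at most 41.7 mm and 7.16 degrees, less where a joint would pass 70% of its speed; a pose out of reach is approached as far as the arm can. A call is refused whole if a number of a shift passes 4.17 or a number of a turn 0.125, either way. A call with a gripper value outside its range is refused whole. "fingers" is the finger opening in cm, from 0 to 8.54, set as the call begins (left out, the last holds). The fingers move at their own pace and stop on an object; "grip_force" is the grip in N (left out, the last holds). Time passes only in rows, so rows that do not move let the fingers close. It gives the time, the measured TCP pose, the force and the opening at its end, in the units of the state.
- bot.read_state(): the state, without advancing time (a new reading comes with each control period).
- viewer.read_camera(name): name is "scene" or "top" or "wrist"; returns (picture, depth): 400x640x3 uint8, red, green, blue; 400x640 float32, m along the optical axis (not along the pixel's ray), 0 where there is no reading.
- viewer.camera_info(name): a dict with "vertical_fov" (degrees; the focal length in pixels is half the picture's height over the tangent of half this angle, whatever the lens; pixels are square), "cx", "cy" (the principal point, pixels), "R" (3x3) and "t" (3): a world point X has camera coordinates R X + t. Camera axes: x right, y down, z forward; pixel columns grow to the right and rows downward; lengths in m; the calibration is good to about 2 mm. A picture is of the moment at which its call begins: read the wrist's pose just before it. camera_info takes no time and is no camera call; for the wrist camera it gives the pose at the moment of the call.
- bot.finish_job(): hands the job in, once; it reports no verdict.
The state is a dict: "time": time; "q": joint angles; "joint_vel": joint speeds; "joint_torque": joint torques, N m; "tool_pos": TCP position; "tcp_rot": TCP orientation; "wrist_force": force on the tool from outside, world axes, zero at the start; "torque": the same for the moment, N m; "width": opening from 0.0 (shut) to 1.0 (fully open).
Only numpy, scipy, OpenCV 4.12 (cv2) and the standard library are available. Lean on these libraries where they do the work, as an engineer would, in place of code of your own. Each camera call takes 0.05 s, during which the arm holds its last target. There are 200 camera calls.

TASK

Line up the vial and the three bottles on the white tray's round marks in order of height: the shortest on the mark next to the green end block, rising to the tallest at the grey end. Each stands upright on the tray, centred on its own mark to within about a centimetre; tip none of them over on the way, and leave the glass beaker undisturbed.

Things in the scene. Friction and masses are not known exactly. Their poses are not given: they have to be found in the camera images.
- vial: Small clear sample vial with a red screw cap; stands upright and loose on the bench. 23 mm in diameter, 52 mm tall in all, the shortest of the four; grasp it round its body, between 10 and 45 mm above its underside. Origin: centre of its underside, z up the vial, round about z.
- white_bottle: Small white bottle with a white screw cap; stands upright and loose on the bench. Body 48 mm in diameter, 87 mm tall in all. Cap and neck about 43 mm wide from 62 to 87 mm above its underside, the place to grasp; second shortest. Origin: centre of its underside, z up the bottle, round about z.
- blue_cap_bottle: White bottle with a blue screw cap; stands upright and loose on the bench. Body 62 mm in diameter, 123 mm tall in all. Cap 40 mm in diameter from 103 to 122 mm above its underside, the place to grasp, over sloping shoulders; second tallest. Origin: centre of its underside, z up the bottle, round about z.
- amber_bottle: Brown (amber) bottle with a red screw cap; stands upright and loose on the bench. Body 68 mm in diameter, 144 mm tall in all. Cap 41 mm in diameter from 119 to 143 mm above its underside, the place to grasp, over sloping shoulders; the tallest. Origin: centre of its underside, z up the bottle, round about z.
- mark_a: First of four equal marks: white disc, blue rim, 70 mm across, 12 mm blue centre dot, flush on the tray (fixed white slab 80 x 318 x 8 mm without walls; its top is 8 mm above the bench); the marks lie in a straight row 80 mm apart. Origin: centre of the mark on the tray's top, z up; y runs along the row from mark_d towards mark_a, x across it.
- mark_b: Second of four equal marks: white disc, blue rim, 70 mm across, 12 mm blue centre dot, flush on the tray (fixed white slab 80 x 318 x 8 mm without walls; its top is 8 mm above the bench); the marks lie in a straight row 80 mm apart. Origin: centre of the mark on the tray's top, z up; y runs along the row from mark_d towards mark_a, x across it.
- mark_c: Third of four equal marks: white disc, blue rim, 70 mm across, 12 mm blue centre dot, flush on the tray (fixed white slab 80 x 318 x 8 mm without walls; its top is 8 mm above the bench); the marks lie in a straight row 80 mm apart. Origin: centre of the mark on the tray's top, z up; y runs along the row from mark_d towards mark_a, x across it.
- mark_d: Fourth of four equal marks: white disc, blue rim, 70 mm across, 12 mm blue centre dot, flush on the tray (fixed white slab 80 x 318 x 8 mm without walls; its top is 8 mm above the bench); the marks lie in a straight row 80 mm apart. Origin: centre of the mark on the tray's top, z up; y runs along the row from mark_d towards mark_a, x across it.
- green_end: Green block, 60 x 12 x 18 mm, fixed upright on the bench against one end of the tray: the end where the shortest goes. It may be at either end, 45 mm beyond the centre of mark_a or of mark_d; a grey block of the same shape is at the other end. Origin: centre of its underside; its 60 mm length (x) lies across the row.
- beaker: Glass beaker, 54 mm in diameter, 70 mm tall, loose on the bench beyond the right-hand end of the tray; a bystander, to be left alone. Origin: centre of its underside.

How it is judged:
At the end, for the whole second after the job is handed in: From the mark next to the green block to the mark at the grey end: vial, small white bottle, blue-capped bottle, amber bottle. Each is centred within 12 mm of its mark, stands on the tray (underside within 4 mm of its top), upright within 0.1 rad, released and at rest (((horizontal distance between green_end and mark_a below 0.08 m and horizontal distance between vial and mark_a below 0.012 m and z of vial in the frame of mark_a between -0.004 and 0.004 m and horizontal distance between white_bottle and mark_b below 0.012 m and z of white_bottle in the frame of mark_b between -0.004 and 0.004 m and horizontal distance between blue_cap_bottle and mark_c below 0.012 m and z of blue_cap_bottle in the frame of mark_c between -0.004 and 0.004 m and horizontal distance between amber_bottle and mark_d below 0.012 m and z of amber_bottle in the frame of mark_d between -0.004 and 0.004 m) or (horizontal distance between green_end and mark_d below 0.08 m and horizontal distance between vial and mark_d below 0.012 m and z of vial in the frame of mark_d between -0.004 and 0.004 m and horizontal distance between white_bottle and mark_c below 0.012 m and z of white_bottle in the frame of mark_c between -0.004 and 0.004 m and horizontal distance between blue_cap_bottle and mark_b below 0.012 m and z of blue_cap_bottle in the frame of mark_b between -0.004 and 0.004 m and horizontal distance between amber_bottle and mark_a below 0.012 m and z of amber_bottle in the frame of mark_a between -0.004 and 0.004 m)) and angle between each of vial, white_bottle, blue_cap_bottle, amber_bottle's own z axis and vertical below 0.1 rad and linear speed of each of vial, white_bottle, blue_cap_bottle, amber_bottle below 0.02 m/s); the robot touches nothing.
It fails at once if the vial or a bottle tips over (more than 0.6 rad) (angle between any of vial, white_bottle, blue_cap_bottle, amber_bottle's own z axis and vertical above 0.6 rad).
It fails at once if the glass beaker is disturbed (moved more than 20 mm or tipped more than 0.3 rad) (distance of beaker from where it was at the start of the episode above 0.02 m or angle between beaker's own z axis and vertical above 0.3 rad).
It also fails if it takes over 90 s, if anything falls off the work surface, if the arm or the gripper's body presses on something with over 40 N, if the wrist force passes 120 N, or if a joint passes its speed limit or range.

## Working session

There is one attempt and no reset: what is moved stays moved. The work goes in short steps, Python scripts to look and compute and a tool call to move; the robot and the scene stay as the last step left them, time stands still between calls to the robot, and variables do not carry over. Pictures are saved under pics/ and viewed, about 12 in all and at most 16, crops included, and the job is handed in when it is done.

Besides the shell and the picture viewer there is one more tool, called after "Call:" by a JSON object that holds its "op" and its "data", one argument or row to a line. jog_arm: Moves the arm, as the interface text tells. Its arguments: {"type":"object","properties":{"motion":{"type":"array"},"fingers":{"type":"number"},"grip_force":{"type":"number"}},"required":["motion"]}

```bash
mkdir -p pics; cat > h.py <<'E'
import numpy as np, cv2
from workcell import bot, viewer
def cam(n):
    i=viewer.camera_info(n); p,d=viewer.read_camera(n); p=np.array(p)
    return p,d,i
def pts(d,i):
    h,w=d.shape; f=h/2/np.tan(np.radians(i['vertical_fov'])/2)
    v,u=np.mgrid[:h,:w]
    c=np.stack([(u-i['cx'])/f*d,(v-i['cy'])/f*d,d],-1)
    return (c-np.array(i['t']))@np.array(i['R'])
def ray(u,v,i,z):
    f=200/np.tan(np.radians(i['vertical_fov'])/2); R=np.array(i['R']); t=np.array(i['t'])
    o=-R.T@t; r=R.T@np.array([(u-i['cx'])/f,(v-i['cy'])/f,1]); return o+r*(z-o[2])/r[2]
def save(n,p): cv2.imwrite('pics/'+n,p[:,:,::-1])
E
python3 - <<'E'
from h import *
print(bot.read_state())
for n in ['top','scene']:
    p,d,i=cam(n); save(n+'1.png',p); print(n,i,(d>0).mean())
    np.savez(n+'1.npz',p=p,d=d)
E
```

```text
{'time': 0.0, 'q': array([ 1.19808968e+00,  2.64750872e-01,  1.60537635e+00, -1.91386801e-05,
        1.27368469e+00, -3.69310209e-02]), 'joint_vel': array([ 0.00026062, -0.00019953,  0.00028586, -0.00177715, -0.00083155,
        0.00013014]), 'joint_torque': array([ 3.79954263e-04, -5.15127182e+01, -3.67298055e+01,  3.16489729e-05,
        1.33333020e-02,  2.88198862e-05]), 'tool_pos': array([0.22217619, 0.63661749, 0.22996229]), 'tcp_rot': array([-0.52487942, -3.09699386,  0.00341851]), 'wrist_force': array([ 0.04806651,  0.6342178 , -0.07457533]), 'torque': array([0.02390017, 0.02462636, 0.06336344]), 'width': 0.998097081820228}
top {'vertical_fov': 50.83190584181995, 'cx': 320.8937131014009, 'cy': 195.7382798766044, 'R': array([[-0.02016177, -0.99979578,  0.00138133],
       [-0.98613699,  0.01965869, -0.1647646 ],
       [ 0.16470379, -0.00468413, -0.98633195]]), 't': array([-0.24448773,  0.56168988,  0.94509229])} 0.9959765625
scene {'vertical_fov': 57.757771521758684, 'cx': 322.5233159136351, 'cy': 197.6131026518601, 'R': array([[-0.81086575, -0.58487772,  0.02036635],
       [-0.33416421,  0.43414964, -0.83656941],
       [ 0.48044876, -0.68515118, -0.54748227]]), 't': array([0.28007926, 0.34252897, 0.43778359])} 0.99621484375
```

View pics/top1.png

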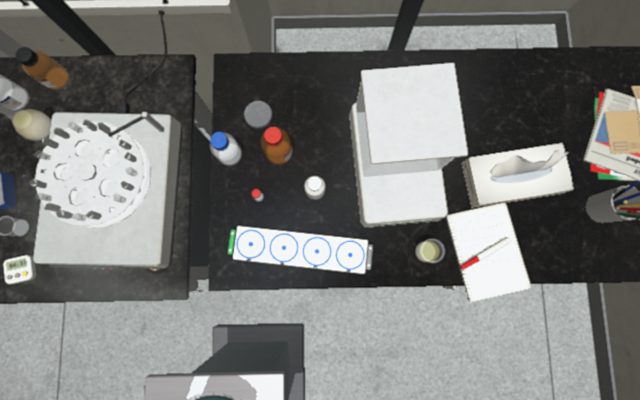

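View pics/scene1.png

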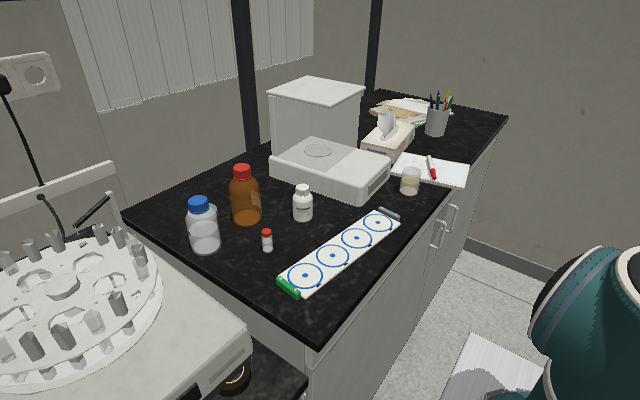

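The top view shows the green block at the left end (232,242) and grey at the right (369,257). The marks are at about (251,243), (284,247), (317,251) and (350,255). Caps are at blue (219,141), amber-red (273,135), vial (256,193) and white (315,184). The beaker is at (430,250), and there is an unexplained grey disc at (258,115). The scene view agrees.

```bash
python3 - <<'E'
from h import *
D={}
for n in ['top','scene']:
    z=np.load(n+'1.npz'); p,d=z['p'],z['d']; i=viewer.camera_info(n); P=pts(d,i); D[n]=(p,d,i,P)
    hsv=cv2.cvtColor(p,cv2.COLOR_RGB2HSV); H,S,V=cv2.split(hsv)
    reg=(P[...,0]>.3)&(P[...,0]<1.05)&(P[...,1]>-.4)&(P[...,1]<.25)
    for c,m in dict(blue=(H>95)&(H<130)&(S>120)&(V>60),red=((H<6)|(H>174))&(S>150)&(V>110),green=(H>45)&(H<85)&(S>100)).items():
        k,l,s,ce=cv2.connectedComponentsWithStats(((m&reg)*255).astype(np.uint8))
        for j in range(1,k):
            if s[j,4]<5: continue
            q=P[l==j]; zt=np.percentile(q[:,2],90)
            b=s[j]; bc=(b[0]+b[2]/2-.5,b[1]+b[3]/2-.5)
            print(n,c,s[j],'mean',q.mean(0).round(3),'ztop',zt.round(3),'topmed',np.median(q[q[:,2]>zt-.006],0).round(3),'bbox@.008',ray(*bc,i,.008).round(4)[:2])
p,d,i,P=D['top']
# heights
for nm,(u,v) in dict(disc=(258,115),white=(315,184),beaker=(430,250)).items():
    q=P[v-14:v+15,u-14:u+15].reshape(-1,3); zt=np.percentile(q[:,2],97); t=q[q[:,2]>zt-.008]
    print(nm,zt.round(3),t.min(0).round(3),t.max(0).round(3),t.mean(0).round(3))
# anything above 3cm in working area
print(P[115,258])
save('crop.png',cv2.resize(p[90:280,190:460],None,fx=2.9,fy=2.9,interpolation=cv2.INTER_CUBIC))
E
```

```text
top blue [210 131  18  19 257] mean [ 0.675 -0.03   0.118] ztop 0.124 topmed [ 0.675 -0.029  0.123] bbox@.008 [ 0.7098 -0.0023]
top blue [249 243   4   3   9] mean [ 0.449 -0.084  0.01 ] ztop 0.012 topmed [ 0.449 -0.084  0.009] bbox@.008 [ 0.4489 -0.0844]
top blue [282 246   4   3   8] mean [ 0.44  -0.164  0.009] ztop 0.011 topmed [ 0.44  -0.164  0.009] bbox@.008 [ 0.4402 -0.1636]
top blue [315 250   4   3   8] mean [ 0.429 -0.243  0.009] ztop 0.011 topmed [ 0.429 -0.244  0.01 ] bbox@.008 [ 0.4291 -0.2426]
top blue [349 253   3   4   8] mean [ 0.419 -0.323  0.01 ] ztop 0.011 topmed [ 0.419 -0.323  0.01 ] bbox@.008 [ 0.4191 -0.3227]
top red [264 127  18  19 265] mean [ 0.674 -0.153  0.148] ztop 0.145 topmed [ 0.677 -0.152  0.143] bbox@.008 [ 0.7175 -0.1376]
top red [252 189   8   8  58] mean [ 0.567 -0.102  0.05 ] ztop 0.054 topmed [ 0.566 -0.101  0.052] bbox@.008 [ 0.5744 -0.0957]
top green [230 229   6   3  16] mean [ 0.482 -0.042  0.016] ztop 0.019 topmed [ 0.483 -0.043  0.018] bbox@.008 [ 0.4835 -0.0406]
top green [228 234   7  16  77] mean [ 0.457 -0.039  0.016] ztop 0.019 topmed
[... 1838 characters left out ...]
007] bbox@.008 [ 0.4481 -0.0821]
scene red [233 163  18  18 252] mean [ 0.67  -0.145  0.135] ztop 0.143 topmed [ 0.672 -0.148  0.142] bbox@.008 [ 0.8458 -0.2954]
scene red [261 228  10   9  68] mean [ 0.563 -0.1    0.049] ztop 0.051 topmed [ 0.562 -0.099  0.05 ] bbox@.008 [ 0.6   -0.134]
scene green [276 276  25  25 250] mean [ 0.45  -0.035  0.011] ztop 0.017 topmed [ 0.451 -0.036  0.016] bbox@.008 [ 0.452  -0.0374]
disc 0.019 [ 0.393 -0.251  0.011] [ 0.809 -0.066  1.025] [ 0.771 -0.102  0.024]
white 0.088 [ 0.393 -0.256  0.081] [ 0.597 -0.224  1.025] [ 0.576 -0.24   0.104]
beaker 0.071 [ 0.393 -0.529  0.063] [ 0.449 -0.251  1.025] [ 0.423 -0.504  0.076]
[ 0.76940662 -0.1025236   0.01872174]
```

View pics/crop.png

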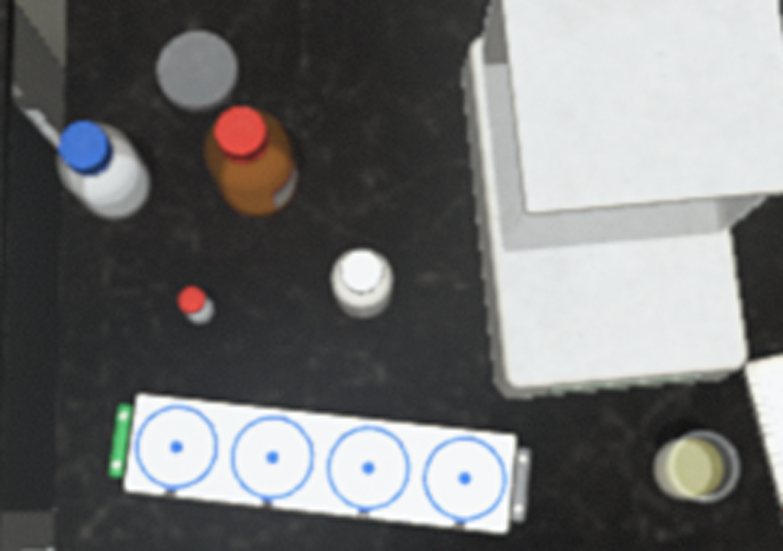

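```bash
python3 - <<'E'
from h import *
Q=[]
for n in ['top','scene']:
    z=np.load(n+'1.npz'); d=z['d']; i=viewer.camera_info(n); P=pts(d,i)[d>0.05]; Q.append(P)
    # caps: top-plane extents
    for nm,x,y,zt,r in [('vial',.565,-.1,.052,.02),('white',.572,-.236,.087,.03),('blue',.673,-.028,.123,.03),('amber',.674,-.15,.144,.03)]:
        q=P[(abs(P[:,2]-zt)<.004)&(np.hypot(P[:,0]-x,P[:,1]-y)<r)]
        if len(q)>9: print(n,nm,len(q),'mid',((q[:,:2].min(0)+q[:,:2].max(0))/2).round(4),'mean',q[:,:2].mean(0).round(4),'ext',np.ptp(q[:,:2],axis=0).round(3))
Q=np.vstack(Q)
print('rows x, cols y from .8 down')
xs=np.arange(.1,1,.1); ys=np.arange(.8,-.6,-.1)
for x in xs:
    print(x.round(1),[ (lambda s: round(float(np.percentile(s[:,2],99)),2) if len(s) else None)(Q[(abs(Q[:,0]-x)<.05)&(abs(Q[:,1]-y)<.05)]) for y in ys])
E
```

```text
top vial 62 mid [ 0.5655 -0.1012] mean [ 0.5654 -0.1017] ext [0.02  0.019]
top white 151 mid [ 0.5801 -0.2393] mean [ 0.58 -0.24] ext [0.033 0.03 ]
top blue 222 mid [ 0.6749 -0.029 ] mean [ 0.6752 -0.0292] ext [0.036 0.036]
top amber 223 mid [ 0.6776 -0.1514] mean [ 0.6777 -0.1515] ext [0.037 0.035]
scene vial 60 mid [ 0.5633 -0.1011] mean [ 0.563  -0.1002] ext [0.02  0.021]
scene white 93 mid [ 0.5765 -0.2381] mean [ 0.5773 -0.2379] ext [0.032 0.03 ]
scene blue 173 mid [ 0.6743 -0.0269] mean [ 0.672  -0.0269] ext [0.037 0.037]
scene amber 124 mid [ 0.676  -0.1509] mean [ 0.6749 -0.1497] ext [0.037 0.038]
rows x, cols y from .8 down
0.1 [-0.77, -0.77, -0.77, -0.78, -0.77, -0.77, 0.0, 0.0, 0.32, 0.01, 0.0, -0.77, -0.78, -0.78]
0.2 [-0.77, -0.77, -0.78, -0.78, -0.77, -0.77, -0.01, -0.0, -0.0, -0.0, -0.02, -0.77, -0.77, -0.78]
0.3 [-0.77, -0.77, -0.78, 0.0, 0.0, 0.0, 0.0, 0.0, 0.0, 0.0, 0.0, 0.0, 0.0, 0.0]
0.4 [None, None, None, 0.02, 0.09, 0.1, 0.09, 0.09, 0.02, 0.01, 0.01, 0.01, 0.02, 0.07]
0.5 [None, None, None, 0.06, 0.1, 0.18, 0.18, 0.15, 0.02, 0.01, 0.01, 0.05, 0.07, 0.07]
0.6 [None, None, None, 0.05, 0.15, 0.18, 0.18, 0.18, 0.09, 0.1, 0.1, 0.25, 0.25, 0.25]
0.7 [None, None, 0.0, 0.09, 0.14, 0.18, 0.19, 0.19, 0.12, 0.14, 0.14, 0.25, 0.25, 0.25]
0.8 [None, None, 0.0, 0.1, 0.14, 0.09, 0.09, 0.01, 0.0, 0.02, 0.0, 0.25, 0.25, 0.25]
0.9 [None, None, 0.0, 0.08, 0.13, 0.0, 0.01, 0.02, 0.0, 0.0, 0.0, 0.0, 0.0, 0.0]
```

Call:
{"op": "jog_arm", "data": {
  "motion": [
    {"dz": 2},
    {"dx": 1.55,"dy": -3.35,"turn": -0.062},
    {"dx": 1.55,"dy": -3.35,"turn": -0.062},
    {"dx": 1.55,"dy": -3.35,"turn": -0.062},
    {"dx": 1.55,"dy": -3.35,"turn": -0.062},
    {"dx": 1.55,"dy": -3.35,"turn": -0.062},
    {"dx": 1.55,"dy": -3.35,"turn": -0.062},
    {"dx": 1.55,"dy": -3.35,"turn": -0.062},
    {"dx": 1.55,"dy": -3.35,"turn": -0.062},
    {"dx": 1.55,"dy": -3.35,"turn": -0.062},
    {"dx": 1.55,"dy": -3.35,"turn": -0.062},
    {"dx": 1.55,"dy": -3.35,"turn": -0.062}
  ],
  "fingers": 8.5,
  "grip_force": 30
}}

```text
validation failed for argument at $.mo...
```

Call:
{"op": "jog_arm", "data": {
  "motion": [
    {"dx": 1.55,"dy": -3.35,"turn": -0.062},
    {"dx": 1.55,"dy": -3.35,"turn": -0.062},
    {"dx": 1.55,"dy": -3.35,"turn": -0.062},
    {"dx": 1.55,"dy": -3.35,"turn": -0.062},
    {"dx": 1.55,"dy": -3.35,"turn": -0.062},
    {"dx": 1.55,"dy": -3.35,"turn": -0.062},
    {"dx": 1.55,"dy": -3.35,"turn": -0.062},
    {"dx": 1.55,"dy": -3.35,"turn": -0.062},
    {"dx": 1.55,"dy": -3.35,"turn": -0.062},
    {"dx": 1.55,"dy": -3.35,"turn": -0.062},
    {},
    {}
  ]
}}

```text
validation failed for argument at $.mo...
```

Call:
{"op": "jog_arm", "data": {
  "motion": [
    {"dx": 0,"dy": 0,"dz": 2,"turn": 0},
    {"dx": 1.55,"dy": -3.35,"dz": 0,"turn": -0.062},
    {"dx": 1.55,"dy": -3.35,"dz": 0,"turn": -0.062},
    {"dx": 1.55,"dy": -3.35,"dz": 0,"turn": -0.062},
    {"dx": 1.55,"dy": -3.35,"dz": 0,"turn": -0.062},
    {"dx": 1.55,"dy": -3.35,"dz": 0,"turn": -0.062},
    {"dx": 1.55,"dy": -3.35,"dz": 0,"turn": -0.062},
    {"dx": 1.55,"dy": -3.35,"dz": 0,"turn": -0.062},
    {"dx": 1.55,"dy": -3.35,"dz": 0,"turn": -0.062},
    {"dx": 1.55,"dy": -3.35,"dz": 0,"turn": -0.062},
    {"dx": 1.55,"dy": -3.35,"dz": 0,"turn": -0.062},
    {"dx": 1.55,"dy": -3.35,"dz": 0,"turn": -0.062}
  ],
  "fingers": 8.5,
  "grip_force": 30
}}

```text
time: 1.1
tool_pos: [0.393, 0.2669, 0.2509]
tcp_rot: [-1.534, -2.741, 0.001]
wrist_force: [0.1, 0.1, -0.0]
width: 0.992
```

Call:
{"op": "jog_arm", "data": {
  "motion": [
    {"dx": 1.55,"dy": -3.35,"dz": 0,"turn": -0.062},
    {"dx": 1.55,"dy": -3.35,"dz": 0,"turn": -0.062},
    {"dx": 1.55,"dy": -3.35,"dz": 0,"turn": -0.062},
    {"dx": 1.55,"dy": -3.35,"dz": 0,"turn": -0.062},
    {"dx": 1.55,"dy": -3.35,"dz": 0,"turn": -0.062},
    {"dx": 1.55,"dy": -3.35,"dz": 0,"turn": -0.062},
    {"dx": 1.55,"dy": -3.35,"dz": 0,"turn": -0.062},
    {"dx": 1.55,"dy": -3.35,"dz": 0,"turn": -0.062},
    {"dx": 1.55,"dy": -3.35,"dz": 0,"turn": -0.062},
    {"dx": 1.55,"dy": -3.35,"dz": 0,"turn": -0.062},
    {"dx": 1.55,"dy": -3.35,"dz": 0,"turn": -0.062},
    {"dx": 0,"dy": 0,"dz": 0,"turn": 0}
  ]
}}

```text
time: 2.1
tool_pos: [0.5652, -0.1053, 0.2506]
tcp_rot: [2.365, 2.064, -0.002]
wrist_force: [-0.6, 0.3, -0.6]
width: 0.992
```

```bash
python3 - <<'E'
from h import *
s=bot.read_state(); print(s['time'],s['tool_pos'],s['q'].round(3))
p,d,i=cam('wrist'); save('w1.png',p); P=pts(d,i)
print(i['R'].round(3).tolist(),i['t'])
for nm,x,y,zt,r in [('vial',.565,-.1,.052,.02),('white',.578,-.238,.087,.03),('blue',.674,-.028,.123,.03),('amber',.676,-.15,.144,.03)]:
    q=P[(d>.05)&(abs(P[...,2]-zt)<.005)&(np.hypot(P[...,0]-x,P[...,1]-y)<r)]
    if len(q)>9: print(nm,len(q),'mid',((q[:,:2].min(0)+q[:,:2].max(0))/2).round(4),'mean',q.mean(0).round(4),'ext',np.ptp(q[:,:2],axis=0).round(3))
E
```

```text
2.1 [ 0.56519733 -0.1053312   0.25060636] [-0.226  0.063  1.8   -0.003  1.277 -0.089]
[[0.991, -0.136, 0.001], [-0.131, -0.956, 0.264], [-0.035, -0.262, -0.965]] [-0.57425693 -0.06728578  0.38761197]
vial 234 mid [ 0.5648 -0.1032] mean [ 0.5652 -0.1029  0.0511] ext [0.021 0.021]
white 507 mid [ 0.5791 -0.2413] mean [ 0.5792 -0.2402  0.0862] ext [0.032 0.033]
blue 1477 mid [ 0.6741 -0.0305] mean [ 0.6737 -0.0303  0.1219] ext [0.038 0.038]
amber 1210 mid [ 0.6768 -0.1529] mean [ 0.6763 -0.1519  0.1426] ext [0.038 0.038]
```

View pics/w1.png

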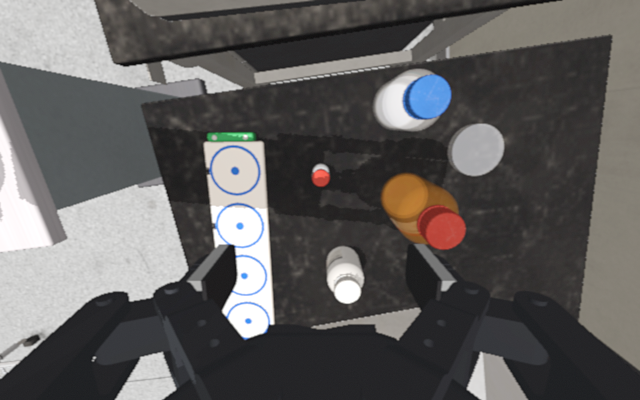

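The wrist view shows the vial (320,176) clear between the finger paths, with all four caps matching the earlier fixes to 2–3 mm. I'm descending on the vial.

Call:
{"op": "jog_arm", "data": {
  "motion": [
    {"dx": 0,"dy": 0,"dz": 0,"turn": 0},
    {"dx": 0,"dy": 0,"dz": -4,"turn": 0},
    {"dx": 0,"dy": 0,"dz": -4,"turn": 0},
    {"dx": 0,"dy": 0,"dz": -4,"turn": 0},
    {"dx": 0,"dy": 0,"dz": -3,"turn": 0},
    {"dx": 0,"dy": 0,"dz": 0,"turn": 0},
    {"dx": 0,"dy": 0,"dz": 0,"turn": 0}
  ]
}}

```text
time: 2.73
tool_pos: [0.5611, -0.0979, 0.0995]
tcp_rot: [-2.355, -2.073, 0.005]
wrist_force: [0.9, 0.5, -0.4]
width: 0.998
```

Call:
{"op": "jog_arm", "data": {
  "motion": [
    {"dx": 0.2,"dy": -0.2,"dz": 0,"turn": 0},
    {"dx": 0,"dy": 0,"dz": -3,"turn": 0},
    {"dx": 0,"dy": 0,"dz": -2,"turn": 0},
    {"dx": 0,"dy": 0,"dz": 0,"turn": 0},
    {"dx": 0,"dy": 0,"dz": 0,"turn": 0},
    {"dx": 0,"dy": 0,"dz": 0,"turn": 0}
  ]
}}

```text
time: 3.23
tool_pos: [0.5678, -0.1021, 0.0543]
tcp_rot: [2.357, 2.071, 0.004]
wrist_force: [-0.2, 0.2, 0.3]
width: 0.997
```

```bash
python3 - <<'E'
from h import *
s=bot.read_state(); print(s['time'],s['tool_pos'],s['tcp_rot'])
p,d,i=cam('wrist'); save('w2.png',p); P=pts(d,i)
hsv=cv2.cvtColor(p,cv2.COLOR_RGB2HSV); H,S,V=cv2.split(hsv)
q=P[((H<6)|(H>174))&(S>150)&(np.hypot(P[...,0]-.565,P[...,1]+.1)<.03)&(P[...,2]>.045)&(P[...,2]<.06)]
print(len(q),q.mean(0),((q.min(0)+q.max(0))/2),np.ptp(q,axis=0))
E
```

```text
3.2333 [ 0.56779912 -0.10211039  0.05427279] [2.35688263 2.07143325 0.00436307]
1117 [ 0.56490813 -0.10183331  0.05081471] [ 0.56483681 -0.10264608  0.04886332] [0.02131081 0.02124671 0.00771855]
```

View pics/w2.png

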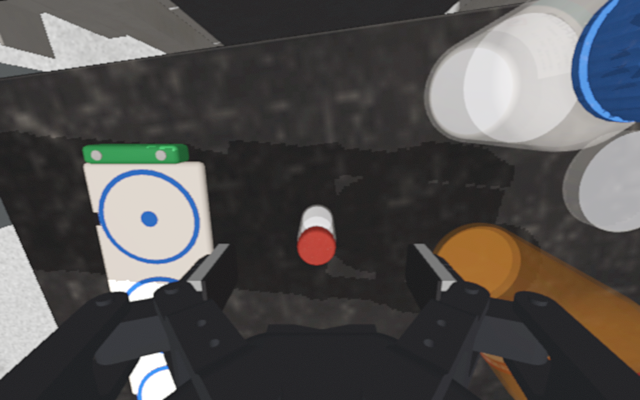

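The vial cap (317,246) is midway between the pads. Its measured centre (0.565,-0.102) is at the commanded TCP. I'm going down and closing.

Call:
{"op": "jog_arm", "data": {
  "motion": [
    {"dx": 0,"dy": 0,"dz": -2,"turn": 0},
    {"dx": 0,"dy": 0,"dz": -1.5,"turn": 0},
    {"dx": 0,"dy": 0,"dz": 0,"turn": 0},
    {"dx": 0,"dy": 0,"dz": 0,"turn": 0}
  ]
}}

```text
time: 3.62
tool_pos: [0.5658, -0.1018, 0.0172]
tcp_rot: [2.36, 2.073, 0.0]
wrist_force: [0.0, -0.2, 0.2]
width: 1.004
```

Call:
{"op": "jog_arm", "data": {
  "motion": [
    {"dx": 0,"dy": 0,"dz": 0,"turn": 0},
    {"dx": 0,"dy": 0,"dz": 0,"turn": 0},
    {"dx": 0,"dy": 0,"dz": 0,"turn": 0},
    {"dx": 0,"dy": 0,"dz": 0,"turn": 0},
    {"dx": 0,"dy": 0,"dz": 0,"turn": 0},
    {"dx": 0,"dy": 0,"dz": 0,"turn": 0},
    {"dx": 0,"dy": 0,"dz": 0,"turn": 0},
    {"dx": 0,"dy": 0,"dz": 0,"turn": 0},
    {"dx": 0,"dy": 0,"dz": 0,"turn": 0},
    {"dx": 0,"dy": 0,"dz": 0,"turn": 0}
  ],
  "fingers": 0,
  "grip_force": 30
}}

```text
time: 4.45
tool_pos: [0.5658, -0.1018, 0.0169]
tcp_rot: [2.36, 2.073, 0.001]
wrist_force: [-2.1, 0.6, 5.6]
width: 0.258
```

Call:
{"op": "jog_arm", "data": {
  "motion": [
    {"dx": 0,"dy": 0,"dz": 1,"turn": 0},
    {"dx": 0,"dy": 0,"dz": 3,"turn": 0},
    {"dx": -2.4,"dy": 0.3,"dz": 0,"turn": 0},
    {"dx": -3,"dy": 0.5,"dz": 0,"turn": 0},
    {"dx": -3,"dy": 0.5,"dz": 0,"turn": 0},
    {"dx": -2.3,"dy": 0.3,"dz": 0,"turn": 0},
    {"dx": -1,"dy": 0.2,"dz": 0,"turn": 0},
    {"dx": 0,"dy": 0,"dz": 0,"turn": 0},
    {"dx": 0,"dy": 0,"dz": 0,"turn": 0},
    {"dx": 0,"dy": 0,"dz": 0,"turn": 0}
  ]
}}

```text
time: 5.28
tool_pos: [0.4505, -0.0842, 0.0571]
tcp_rot: [2.358, 2.072, 0.003]
wrist_force: [0.3, 0.2, 0.4]
width: 0.254
```

```bash
python3 - <<'E'
from h import *
s=bot.read_state(); print(s['time'],s['tool_pos'],s['tcp_rot'],s['wrist_force'],s['width'])
p,d,i=cam('wrist'); save('w3.png',p); P=pts(d,i)
hsv=cv2.cvtColor(p,cv2.COLOR_RGB2HSV); H,S,V=cv2.split(hsv)
m=((H<6)|(H>174))&(S>150)&(np.hypot(P[...,0]-.4486,P[...,1]+.0835)<.03)
q=P[m]; print('cap',len(q),q.mean(0),((q.min(0)+q.max(0))/2),np.ptp(q,axis=0))
m=(H>95)&(H<130)&(S>110)&(P[...,2]<.03)
k,l,st,ce=cv2.connectedComponentsWithStats((m*255).astype(np.uint8))
for j in range(1,k):
    if st[j,4]>30: print(st[j],ray(*ce[j],i,.008).round(4),P[l==j].mean(0).round(4))
E
```

```text
5.2833 [ 0.45049887 -0.08416474  0.05711124] [2.35837513 2.07207777 0.00252728] [0.3170557  0.207152   0.41098908] 0.25409404188464507
cap 1886 [ 0.45041874 -0.0833052   0.09075339] [ 0.44977149 -0.0846739   0.08708892] [0.02271714 0.02018365 0.01271447]
[270 173  98  70 747] [ 0.45   -0.0694  0.008 ] [ 0.4499 -0.0697  0.0078]
[312 214  15  10 103] [ 0.4489 -0.0833  0.008 ] [ 0.4489 -0.0832  0.0082]
[313 312  13  11 120] [ 0.4384 -0.1644  0.008 ] [ 0.4385 -0.1641  0.0084]
```

View pics/w3.png

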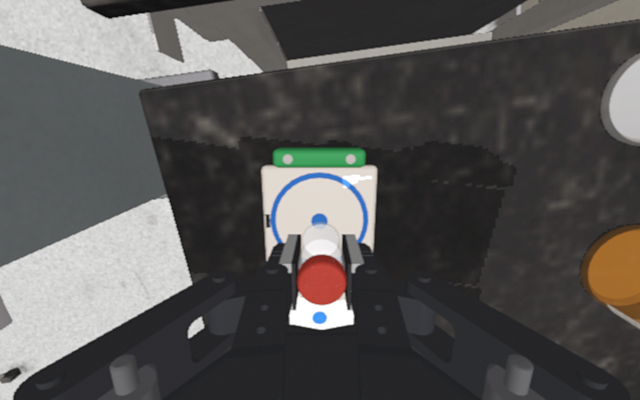

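The vial (322,280) is held upright over mark 1 (dot 319,219). The cap measures (0.450,-0.084,0.091), so the underside is about 31 mm above the tray. I'm lowering and releasing.

Call:
{"op": "jog_arm", "data": {
  "motion": [
    {"dx": -0.1,"dy": 0,"dz": -1.5,"turn": 0},
    {"dx": 0,"dy": 0,"dz": -1,"turn": 0},
    {"dx": 0,"dy": 0,"dz": -0.5,"turn": 0},
    {"dx": 0,"dy": 0,"dz": 0,"turn": 0},
    {"dx": 0,"dy": 0,"dz": 0,"turn": 0}
  ]
}}

```text
time: 5.75
tool_pos: [0.4476, -0.0837, 0.0258]
tcp_rot: [-2.359, -2.073, 0.001]
wrist_force: [-0.5, -0.5, -0.7]
width: 0.256
```

Call:
{"op": "jog_arm", "data": {
  "motion": [
    {"dx": 0,"dy": 0,"dz": 0,"turn": 0},
    {"dx": 0,"dy": 0,"dz": 0,"turn": 0},
    {"dx": 0,"dy": 0,"dz": 0,"turn": 0},
    {"dx": 0,"dy": 0,"dz": 0,"turn": 0},
    {"dx": 0,"dy": 0,"dz": 0,"turn": 0},
    {"dx": 0,"dy": 0,"dz": 0,"turn": 0},
    {"dx": 0,"dy": 0,"dz": 2,"turn": 0},
    {"dx": 0,"dy": 0,"dz": 4,"turn": 0},
    {"dx": 0,"dy": 0,"dz": 4,"turn": 0}
  ],
  "fingers": 7
}}

```text
time: 6.5
tool_pos: [0.4452, -0.0832, 0.1256]
tcp_rot: [-2.357, -2.071, 0.005]
wrist_force: [1.9, -0.0, 0.0]
width: 0.817
```

Call:
{"op": "jog_arm", "data": {
  "motion": [
    {"dx": 1.4,"dy": -1.5,"dz": 1,"turn": 0},
    {"dx": 2.6,"dy": -3.0,"dz": 1,"turn": 0},
    {"dx": 2.6,"dy": -3.0,"dz": 0,"turn": 0},
    {"dx": 2.6,"dy": -3.0,"dz": 0,"turn": 0},
    {"dx": 2.6,"dy": -3.0,"dz": 0,"turn": 0},
    {"dx": 1.4,"dy": -2.0,"dz": 0,"turn": 0},
    {"dx": 0,"dy": 0,"dz": 0,"turn": 0},
    {"dx": 0,"dy": 0,"dz": 0,"turn": 0},
    {"dx": 0,"dy": 0,"dz": 0,"turn": 0}
  ],
  "fingers": 8.5
}}

```text
time: 7.25
tool_pos: [0.5785, -0.2381, 0.1456]
tcp_rot: [-2.359, -2.072, 0.001]
wrist_force: [0.4, 0.8, 0.9]
width: 0.993
```

```bash
cat > w.py <<'E'
from h import *
import sys
name,x,y,z0,z1=sys.argv[1],*map(float,sys.argv[2:6])
s=bot.read_state(); print(s['time'],s['tool_pos'].round(4),s['tcp_rot'].round(3),s['wrist_force'].round(1),s['width'].round(3))
p,d,i=cam('wrist'); save(name,p); P=pts(d,i)
m=(np.hypot(P[...,0]-x,P[...,1]-y)<.03)&(P[...,2]>z0)&(P[...,2]<z1)&(p.max(-1)>70)
q=P[m]
if len(q): print('cap',len(q),'mean',q.mean(0).round(4),'mid',((q.min(0)+q.max(0))/2).round(4),np.ptp(q,axis=0).round(4))
H,S,V=cv2.split(cv2.cvtColor(p,cv2.COLOR_RGB2HSV))
m=(H>95)&(H<130)&(S>110)&(P[...,2]<.03)
k,l,st,ce=cv2.connectedComponentsWithStats((m*255).astype(np.uint8))
for j in range(1,k):
    if 40<st[j,4]<400: print('dot',st[j],ray(*ce[j],i,.008).round(4))
E
python3 w.py w4.png .578 -.239 .078 .095
```

```text
Traceback (most recent call last):
  File "w.py", line 4, in <module>
    s=bot.read_state(); print(s['time'],s['tool_pos'].round(4),s['tcp_rot'].round(3),s['wrist_force'].round(1),s['width'].round(3))
                                                                                                               ^^^^^^^^^^^^^^^^
AttributeError: 'float' object has no attribute 'round'
```

```bash
sed -i "s/s\['width'\].round(3)/round(s['width'],3)/" w.py; python3 w.py w4.png .578 -.239 .078 .095
```

```text
7.25 [ 0.5785 -0.2381  0.1456] [-2.359e+00 -2.072e+00  1.000e-03] [0.4 0.8 0.9] 0.993
cap 1444 mean [ 0.5792 -0.2402  0.0859] mid [ 0.579  -0.2411  0.0832] [0.0328 0.0324 0.0104]
dot [163 131  10  11  92] [ 0.4384 -0.1644  0.008 ]
dot [174 211  10   9  70] [ 0.4281 -0.244   0.008 ]
dot [156 256  42  32 130] [ 0.4048 -0.3001  0.008 ]
```

View pics/w4.png

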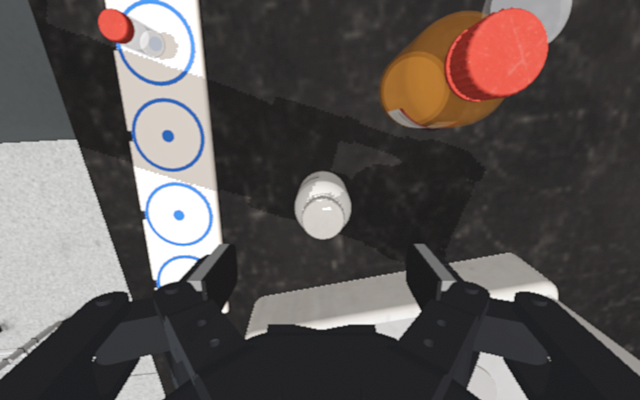

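The vial stands upright on mark 1 (155,43). The white cap (323,218) is centred between the pads at (0.579,-0.240). I'm descending.

Call:
{"op": "jog_arm", "data": {
  "motion": [
    {"dx": 0,"dy": -0.1,"dz": -2,"turn": 0},
    {"dx": 0,"dy": 0,"dz": -3,"turn": 0},
    {"dx": 0,"dy": 0,"dz": -2.4,"turn": 0},
    {"dx": 0,"dy": 0,"dz": -1,"turn": 0},
    {"dx": 0,"dy": 0,"dz": 0,"turn": 0},
    {"dx": 0,"dy": 0,"dz": 0,"turn": 0}
  ]
}}

```text
time: 7.8
tool_pos: [0.5789, -0.2389, 0.0623]
tcp_rot: [-2.358, -2.074, 0.001]
wrist_force: [0.3, -0.7, 0.6]
width: 0.993
```

Call:
{"op": "jog_arm", "data": {
  "motion": [
    {"dx": 0,"dy": 0,"dz": 0,"turn": 0},
    {"dx": 0,"dy": 0,"dz": 0,"turn": 0},
    {"dx": 0,"dy": 0,"dz": 0,"turn": 0},
    {"dx": 0,"dy": 0,"dz": 0,"turn": 0},
    {"dx": 0,"dy": 0,"dz": 0,"turn": 0},
    {"dx": 0,"dy": 0,"dz": 0,"turn": 0},
    {"dx": 0,"dy": 0,"dz": 0,"turn": 0},
    {"dx": 0,"dy": 0,"dz": 0,"turn": 0},
    {"dx": 0,"dy": 0,"dz": 0,"turn": 0},
    {"dx": 0,"dy": 0,"dz": 0,"turn": 0}
  ],
  "fingers": 0,
  "grip_force": 40
}}

```text
time: 8.63
tool_pos: [0.5804, -0.2403, 0.0642]
tcp_rot: [2.358, 2.072, 0.001]
wrist_force: [-1.8, 0.6, 5.6]
width: 0.444
```

Call:
{"op": "jog_arm", "data": {
  "motion": [
    {"dx": 0,"dy": 0,"dz": 1,"turn": 0},
    {"dx": 0,"dy": 0,"dz": 2.5,"turn": 0},
    {"dx": -1.5,"dy": 0.8,"dz": 0,"turn": 0},
    {"dx": -2.5,"dy": 1.4,"dz": 0,"turn": 0},
    {"dx": -2.5,"dy": 1.4,"dz": 0,"turn": 0},
    {"dx": -2.5,"dy": 1.4,"dz": 0,"turn": 0},
    {"dx": -2.5,"dy": 1.4,"dz": 0,"turn": 0},
    {"dx": -1.5,"dy": 0.8,"dz": 0,"turn": 0},
    {"dx": -1,"dy": 0.5,"dz": 0,"turn": 0},
    {"dx": 0,"dy": 0,"dz": 0,"turn": 0},
    {"dx": 0,"dy": 0,"dz": 0,"turn": 0},
    {"dx": 0,"dy": 0,"dz": 0,"turn": 0}
  ]
}}

```text
time: 9.63
tool_pos: [0.441, -0.1635, 0.0981]
tcp_rot: [2.358, 2.072, 0.002]
wrist_force: [-0.1, -0.8, -1.7]
width: 0.445
```

```bash
python3 w.py w5.png .439 -.163 .11 .15
```

```text
9.6333 [ 0.441  -0.1635  0.0981] [2.358e+00 2.072e+00 2.000e-03] [-0.1 -0.8 -1.7] 0.445
cap 4569 mean [ 0.4412 -0.1614  0.121 ] mid [ 0.4414 -0.1644  0.1277] [0.0551 0.0326 0.0354]
dot [282 280  74  40 239] [ 0.4273 -0.2615  0.008 ]
```

View pics/w5.png

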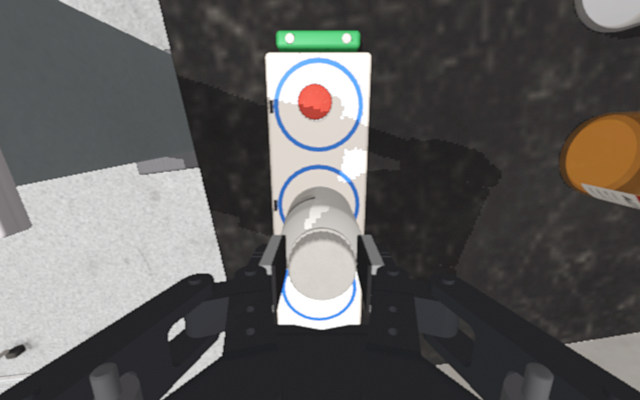

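The white bottle (322,265) is held upright over mark 2, and the vial is well placed on mark 1 (315,101). I'm lowering and releasing.

Call:
{"op": "jog_arm", "data": {
  "motion": [
    {"dx": -0.2,"dy": -0.1,"dz": -1,"turn": 0},
    {"dx": 0,"dy": 0,"dz": -1,"turn": 0},
    {"dx": 0,"dy": 0,"dz": -0.6,"turn": 0},
    {"dx": 0,"dy": 0,"dz": 0,"turn": 0},
    {"dx": 0,"dy": 0,"dz": 0,"turn": 0},
    {"dx": 0,"dy": 0,"dz": 0,"turn": 0}
  ]
}}

```text
time: 10.18
tool_pos: [0.4373, -0.164, 0.072]
tcp_rot: [-2.359, -2.073, 0.002]
wrist_force: [-4.8, 2.0, 13.9]
width: 0.442
```

Call:
{"op": "jog_arm", "data": {
  "motion": [
    {"dx": 0,"dy": 0,"dz": 0,"turn": 0},
    {"dx": 0,"dy": 0,"dz": 0,"turn": 0},
    {"dx": 0,"dy": 0,"dz": 0,"turn": 0},
    {"dx": 0,"dy": 0,"dz": 0,"turn": 0},
    {"dx": 0,"dy": 0,"dz": 0,"turn": 0},
    {"dx": 0,"dy": 0,"dz": 0,"turn": 0},
    {"dx": 0,"dy": 0,"dz": 0,"turn": 0},
    {"dx": 0,"dy": 0,"dz": 2,"turn": 0},
    {"dx": 0,"dy": 0,"dz": 4,"turn": 0},
    {"dx": 0,"dy": 0,"dz": 4,"turn": 0},
    {"dx": 0,"dy": 0,"dz": 2,"turn": 0}
  ],
  "fingers": 8.5
}}

```text
time: 11.1
tool_pos: [0.4395, -0.1646, 0.196]
tcp_rot: [2.356, 2.07, 0.004]
wrist_force: [1.2, -1.4, 0.9]
width: 0.994
```

Call:
{"op": "jog_arm", "data": {
  "motion": [
    {"dx": 1.7,"dy": 1.0,"dz": 0,"turn": 0},
    {"dx": 2.9,"dy": 1.6,"dz": 0,"turn": 0},
    {"dx": 3,"dy": 1.7,"dz": 0,"turn": 0},
    {"dx": 3,"dy": 1.7,"dz": 0,"turn": 0},
    {"dx": 3,"dy": 1.7,"dz": 0,"turn": 0},
    {"dx": 3,"dy": 1.7,"dz": 0,"turn": 0},
    {"dx": 3,"dy": 1.7,"dz": 0,"turn": 0},
    {"dx": 2.5,"dy": 1.4,"dz": 0,"turn": 0},
    {"dx": 1.6,"dy": 1.0,"dz": 0,"turn": 0},
    {"dx": 0,"dy": 0,"dz": 0,"turn": 0},
    {"dx": 0,"dy": 0,"dz": 0,"turn": 0},
    {"dx": 0,"dy": 0,"dz": 0,"turn": 0}
  ]
}}

```text
time: 12.1
tool_pos: [0.6736, -0.029, 0.1907]
tcp_rot: [-2.359, -2.073, 0.002]
wrist_force: [0.2, -0.7, 0.2]
width: 0.998
```

```bash
python3 w.py w6.png .674 -.029 .112 .13
```

```text
12.1 [ 0.6736 -0.029   0.1907] [-2.359e+00 -2.073e+00  2.000e-03] [ 0.2 -0.7  0.2] 0.998
cap 1840 mean [ 0.6746 -0.0287  0.1217] mid [ 0.6745 -0.0298  0.1181] [0.0386 0.0379 0.0122]
dot [119 224  58  50 237] [ 0.4526 -0.079   0.008 ]
dot [133 282  32  19  61] [ 0.4296 -0.1368  0.008 ]
dot [150 382  24  18  43] [ 0.4007 -0.2997  0.008 ]
```

View pics/w6.png

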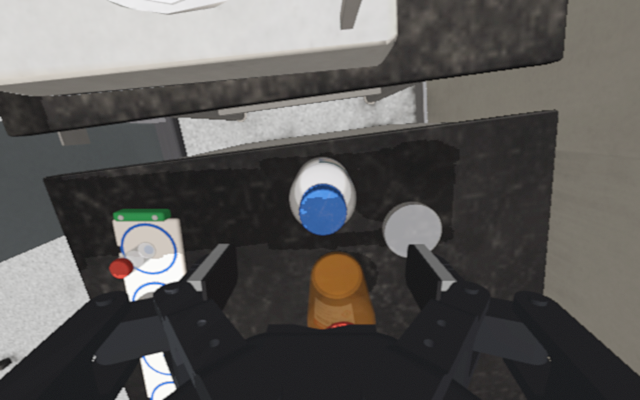

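The blue cap (323,209) is centred at (0.6745,-0.029), and the arm is at (0.674,-0.029). The gripper body will stay above the amber cap at the grasp height.

Call:
{"op": "jog_arm", "data": {
  "motion": [
    {"dx": 0,"dy": 0,"dz": -2,"turn": 0},
    {"dx": 0,"dy": 0,"dz": -3,"turn": 0},
    {"dx": 0,"dy": 0,"dz": -2.4,"turn": 0},
    {"dx": 0,"dy": 0,"dz": -1.4,"turn": 0},
    {"dx": 0,"dy": 0,"dz": 0,"turn": 0},
    {"dx": 0,"dy": 0,"dz": 0,"turn": 0}
  ]
}}

```text
time: 12.65
tool_pos: [0.6734, -0.0292, 0.1028]
tcp_rot: [-2.36, -2.072, 0.002]
wrist_force: [0.5, 0.6, -0.1]
width: 1.0
```

Call:
{"op": "jog_arm", "data": {
  "motion": [
    {"dx": 0,"dy": 0,"dz": 0,"turn": 0},
    {"dx": 0,"dy": 0,"dz": 0,"turn": 0},
    {"dx": 0,"dy": 0,"dz": 0,"turn": 0},
    {"dx": 0,"dy": 0,"dz": 0,"turn": 0},
    {"dx": 0,"dy": 0,"dz": 0,"turn": 0},
    {"dx": 0,"dy": 0,"dz": 0,"turn": 0},
    {"dx": 0,"dy": 0,"dz": 0,"turn": 0},
    {"dx": 0,"dy": 0,"dz": 0,"turn": 0},
    {"dx": 0,"dy": 0,"dz": 0,"turn": 0},
    {"dx": 0,"dy": 0,"dz": 0,"turn": 0}
  ],
  "fingers": 0,
  "grip_force": 50
}}

```text
time: 13.48
tool_pos: [0.6754, -0.0287, 0.1053]
tcp_rot: [2.359, 2.073, 0.002]
wrist_force: [-2.2, 0.2, 5.2]
width: 0.438
```

Call:
{"op": "jog_arm", "data": {
  "motion": [
    {"dx": 0,"dy": 0,"dz": 1,"turn": 0},
    {"dx": 0,"dy": 0,"dz": 3,"turn": 0},
    {"dx": -1.3,"dy": -1.0,"dz": 0,"turn": 0},
    {"dx": -2.4,"dy": -2.0,"dz": 0,"turn": 0},
    {"dx": -2.7,"dy": -2.4,"dz": 0,"turn": 0},
    {"dx": -2.7,"dy": -2.4,"dz": 0,"turn": 0},
    {"dx": -2.7,"dy": -2.4,"dz": 0,"turn": 0},
    {"dx": -2.7,"dy": -2.4,"dz": 0,"turn": 0},
    {"dx": -2.7,"dy": -2.4,"dz": 0,"turn": 0},
    {"dx": -2.7,"dy": -2.4,"dz": 0,"turn": 0},
    {"dx": -2.4,"dy": -2.0,"dz": 0,"turn": 0},
    {"dx": -1.4,"dy": -1.4,"dz": 0,"turn": 0}
  ]
}}

```text
time: 14.48
tool_pos: [0.4342, -0.2377, 0.1429]
tcp_rot: [-2.36, -2.071, 0.003]
wrist_force: [1.1, 0.9, -3.6]
width: 0.436
```

Call:
{"op": "jog_arm", "data": {
  "motion": [
    {"dx": -0.9,"dy": -0.6,"dz": 0,"turn": 0},
    {"dx": 0,"dy": 0,"dz": 0,"turn": 0},
    {"dx": 0,"dy": 0,"dz": 0,"turn": 0},
    {"dx": 0,"dy": 0,"dz": 0,"turn": 0}
  ]
}}

```text
time: 14.82
tool_pos: [0.4293, -0.2421, 0.1434]
tcp_rot: [2.36, 2.074, 0.001]
wrist_force: [-0.0, -0.8, -3.7]
width: 0.434
```

```bash
python3 w.py w7.png .428 -.243 .145 .19
```

```text
14.8167 [ 0.4293 -0.2421  0.1434] [2.360e+00 2.074e+00 1.000e-03] [-0.  -0.8 -3.7] 0.434
cap 5681 mean [ 0.4294 -0.2395  0.1607] mid [ 0.4278 -0.243   0.1675] [0.0553 0.0378 0.0449]
dot [287 160  67  31 235] [ 0.4314 -0.22    0.008 ]
```

View pics/w7.png

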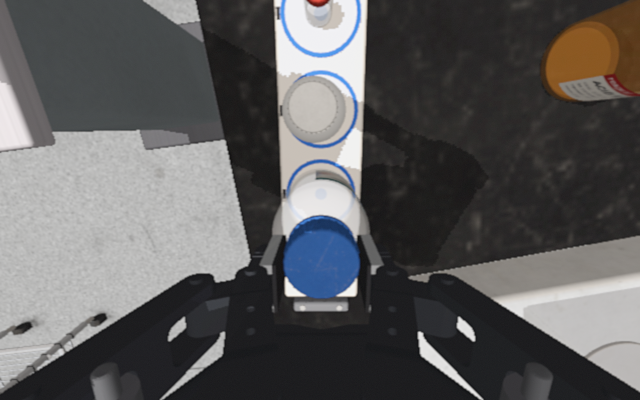

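The blue bottle (321,257) is held upright over mark 3. The white bottle (313,107) looks a few mm off the ring centre, so I'll measure that after this placing.

Call:
{"op": "jog_arm", "data": {
  "motion": [
    {"dx": -0.1,"dy": -0.1,"dz": -1.5,"turn": 0},
    {"dx": 0,"dy": 0,"dz": -1,"turn": 0},
    {"dx": 0,"dy": 0,"dz": -0.5,"turn": 0},
    {"dx": 0,"dy": 0,"dz": 0,"turn": 0},
    {"dx": 0,"dy": 0,"dz": 0,"turn": 0},
    {"dx": 0,"dy": 0,"dz": 0,"turn": 0}
  ]
}}

```text
time: 15.37
tool_pos: [0.4279, -0.2434, 0.1134]
tcp_rot: [2.359, 2.074, 0.0]
wrist_force: [-0.6, 0.1, -0.3]
width: 0.437
```

Call:
{"op": "jog_arm", "data": {
  "motion": [
    {"dx": 0,"dy": 0,"dz": 0,"turn": 0},
    {"dx": 0,"dy": 0,"dz": 0,"turn": 0},
    {"dx": 0,"dy": 0,"dz": 0,"turn": 0},
    {"dx": 0,"dy": 0,"dz": 0,"turn": 0},
    {"dx": 0,"dy": 0,"dz": 0,"turn": 0},
    {"dx": 0,"dy": 0,"dz": 0,"turn": 0},
    {"dx": 0,"dy": 0,"dz": 0,"turn": 0},
    {"dx": 0,"dy": 0,"dz": 2,"turn": 0},
    {"dx": 0,"dy": 0,"dz": 4,"turn": 0},
    {"dx": 0,"dy": 0,"dz": 4,"turn": 0}
  ],
  "fingers": 8.5
}}

```text
time: 16.2
tool_pos: [0.4257, -0.2426, 0.2123]
tcp_rot: [-2.356, -2.07, 0.002]
wrist_force: [1.5, -0.8, -0.1]
width: 0.996
```

```bash
cat > chk.py <<'E'
from h import *
M={'vial':(.4489,-.0837,.060),'white':(.4387,-.1636,.095),'blue':(.4286,-.2430,.131),'amber':(.4184,-.3222,.152)}
for n in ['top','scene','wrist']:
    p,d,i=cam(n); P=pts(d,i); save('chk_%s.png'%n,p)
    for nm,(x,y,zt) in M.items():
        q=P[(d>.05)&(abs(P[...,2]-zt)<.004)&(np.hypot(P[...,0]-x,P[...,1]-y)<.038)]
        if len(q)>9: print(n,nm,len(q),'mid-mark mm',(((q[:,:2].min(0)+q[:,:2].max(0))/2-(x,y))*1e3).round(1),'z',np.median(q[:,2]).round(4),'ext',np.ptp(q[:,:2],axis=0).round(3))
E
python3 chk.py
```

```text
scene vial 74 mid-mark mm [-2.8  1.2] z 0.0583 ext [0.02  0.021]
scene white 140 mid-mark mm [-6.5  0.2] z 0.0934 ext [0.033 0.031]
scene blue 153 mid-mark mm [-2.7  1.2] z 0.1293 ext [0.036 0.036]
wrist vial 450 mid-mark mm [-1.5 -2.2] z 0.0588 ext [0.021 0.021]
wrist white 1026 mid-mark mm [-5.1 -2.5] z 0.0941 ext [0.032 0.032]
wrist blue 1474 mid-mark mm [-1.8 -1.5] z 0.1301 ext [0.038 0.038]
```

The vial and blue bottle are within about 2–3 mm of their marks, and the white bottle is about 5–6 mm off in x, inside tolerance. On to amber.

Call:
{"op": "jog_arm", "data": {
  "motion": [
    {"dx": 1.5,"dy": 0.6,"dz": 0,"turn": 0},
    {"dx": 3,"dy": 1.1,"dz": 0,"turn": 0},
    {"dx": 3.2,"dy": 1.2,"dz": 0,"turn": 0},
    {"dx": 3.2,"dy": 1.2,"dz": 0,"turn": 0},
    {"dx": 3.2,"dy": 1.2,"dz": 0,"turn": 0},
    {"dx": 3.2,"dy": 1.2,"dz": 0,"turn": 0},
    {"dx": 3.2,"dy": 1.2,"dz": 0,"turn": 0},
    {"dx": 2.8,"dy": 1.0,"dz": 0,"turn": 0},
    {"dx": 1.6,"dy": 0.6,"dz": 0,"turn": 0},
    {"dx": 0,"dy": 0,"dz": 0,"turn": 0},
    {"dx": 0,"dy": 0,"dz": 0,"turn": 0},
    {"dx": 0,"dy": 0,"dz": 0,"turn": 0}
  ]
}}

```text
time: 17.35
tool_pos: [0.675, -0.1508, 0.2117]
tcp_rot: [-2.358, -2.072, 0.003]
wrist_force: [-0.3, 0.3, 0.1]
width: 0.996
```

```bash
python3 w.py w8.png .676 -.151 .133 .155
```

```text
17.35 [ 0.675  -0.1508  0.2117] [-2.358 -2.072  0.003] [-0.3  0.3  0.1] 0.996
cap 1821 mean [ 0.6773 -0.1516  0.1423] mid [ 0.6772 -0.1531  0.1391] [0.0387 0.0388 0.0119]
dot [101 121  57  57 267] [ 0.4549 -0.0831  0.008 ]
dot [115 187  52  51 169] [ 0.4496 -0.1587  0.008 ]
dot [128 247  48  35 104] [ 0.4436 -0.2287  0.008 ]
```

Call:
{"op": "jog_arm", "data": {
  "motion": [
    {"dx": 0.1,"dy": 0,"dz": -2,"turn": 0},
    {"dx": 0,"dy": 0,"dz": -3,"turn": 0},
    {"dx": 0,"dy": 0,"dz": -2.7,"turn": 0},
    {"dx": 0,"dy": 0,"dz": -1.5,"turn": 0},
    {"dx": 0,"dy": 0,"dz": 0,"turn": 0},
    {"dx": 0,"dy": 0,"dz": 0,"turn": 0}
  ]
}}

```text
time: 17.9
tool_pos: [0.6761, -0.151, 0.1206]
tcp_rot: [-2.359, -2.072, 0.002]
wrist_force: [1.3, -0.5, 0.2]
width: 0.991
```

Call:
{"op": "jog_arm", "data": {
  "motion": [
    {"dx": 0,"dy": 0,"dz": 0,"turn": 0},
    {"dx": 0,"dy": 0,"dz": 0,"turn": 0},
    {"dx": 0,"dy": 0,"dz": 0,"turn": 0},
    {"dx": 0,"dy": 0,"dz": 0,"turn": 0},
    {"dx": 0,"dy": 0,"dz": 0,"turn": 0},
    {"dx": 0,"dy": 0,"dz": 0,"turn": 0},
    {"dx": 0,"dy": 0,"dz": 0,"turn": 0},
    {"dx": 0,"dy": 0,"dz": 0,"turn": 0},
    {"dx": 0,"dy": 0,"dz": 0,"turn": 0},
    {"dx": 0,"dy": 0,"dz": 0,"turn": 0}
  ],
  "fingers": 0,
  "grip_force": 60
}}

```text
time: 18.73
tool_pos: [0.6785, -0.151, 0.1238]
tcp_rot: [2.358, 2.072, 0.002]
wrist_force: [-1.9, 0.6, 6.0]
width: 0.44
```

Call:
{"op": "jog_arm", "data": {
  "motion": [
    {"dx": 0,"dy": 0,"dz": 1,"turn": 0},
    {"dx": 0,"dy": 0,"dz": 3,"turn": 0},
    {"dx": 0,"dy": 0,"dz": 3,"turn": 0},
    {"dx": -1.2,"dy": -1.1,"dz": 1,"turn": 0},
    {"dx": -2.4,"dy": -2.2,"dz": 0,"turn": 0},
    {"dx": -2.7,"dy": -2.5,"dz": 0,"turn": 0},
    {"dx": -2.7,"dy": -2.5,"dz": 0,"turn": 0},
    {"dx": -2.7,"dy": -2.5,"dz": 0,"turn": 0},
    {"dx": -2.7,"dy": -2.5,"dz": 0,"turn": 0},
    {"dx": -2.0,"dy": -1.8,"dz": 0,"turn": 0},
    {"dx": -1.3,"dy": -1.0,"dz": 0,"turn": 0},
    {"dx": 0,"dy": 0,"dz": 0,"turn": 0}
  ]
}}

```text
time: 19.73
tool_pos: [0.4963, -0.3139, 0.2005]
tcp_rot: [-2.362, -2.068, 0.004]
wrist_force: [1.0, -1.0, -4.5]
width: 0.436
```

Call:
{"op": "jog_arm", "data": {
  "motion": [
    {"dx": -1.2,"dy": -0.2,"dz": 0,"turn": 0},
    {"dx": -2.0,"dy": -0.2,"dz": 0,"turn": 0},
    {"dx": -2.0,"dy": -0.3,"dz": 0,"turn": 0},
    {"dx": -2.0,"dy": -0.2,"dz": 0,"turn": 0},
    {"dx": -1.0,"dy": -0.1,"dz": 0,"turn": 0},
    {"dx": 0,"dy": 0,"dz": -2.5,"turn": 0},
    {"dx": 0,"dy": 0,"dz": -2,"turn": 0},
    {"dx": 0,"dy": 0,"dz": 0,"turn": 0},
    {"dx": 0,"dy": 0,"dz": 0,"turn": 0},
    {"dx": 0,"dy": 0,"dz": 0,"turn": 0}
  ]
}}

```text
time: 20.57
tool_pos: [0.4191, -0.3218, 0.1571]
tcp_rot: [2.359, 2.074, 0.0]
wrist_force: [-0.1, 1.1, -3.7]
width: 0.437
```

```bash
python3 w.py w9.png .418 -.3225 .16 .22; python3 chk.py
```

```text
20.5667 [ 0.4191 -0.3218  0.1571] [2.359 2.074 0.   ] [-0.1  1.1 -3.7] 0.437
cap 5828 mean [ 0.4193 -0.3195  0.1762] mid [ 0.419  -0.3233  0.1827] [0.0528 0.0382 0.0454]
dot [292 158  59  21 168] [ 0.4224 -0.2964  0.008 ]
top vial 67 mid-mark mm [-0.2  0.3] z 0.0594 ext [0.018 0.02 ]
top white 167 mid-mark mm [-4.4 -1.7] z 0.0947 ext [0.031 0.031]
top blue 29 mid-mark mm [ 5.9 11.8] z 0.1308 ext [0.019 0.011]
scene vial 71 mid-mark mm [-2.9 -0.2] z 0.0582 ext [0.021 0.021]
scene white 134 mid-mark mm [-6.5 -0.4] z 0.0935 ext [0.03  0.033]
scene blue 153 mid-mark mm [-3.1  1.7] z 0.1293 ext [0.036 0.037]
scene amber 63 mid-mark mm [-1.6  8.3] z 0.1524 ext [0.034 0.026]
wrist white 37 mid-mark mm [ -6.8 -18.4] z 0.0923 ext [0.01  0.002]
wrist blue 3588 mid-mark mm [-2.  -1.4] z 0.13 ext [0.038 0.038]
wrist amber 435 mid-mark mm [1.3 8.9] z 0.1524 ext [0.04 0.02]
```

View pics/w9.png

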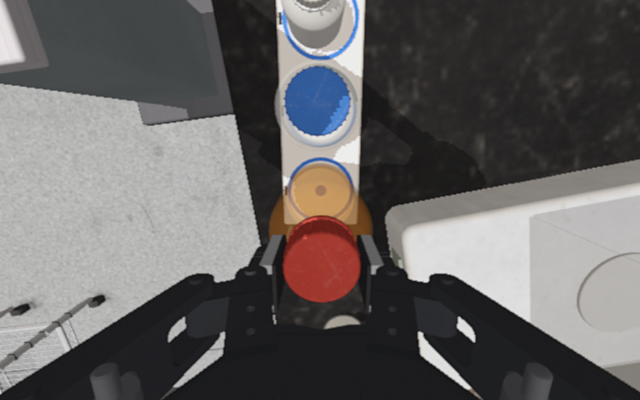

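View pics/chk_scene.png

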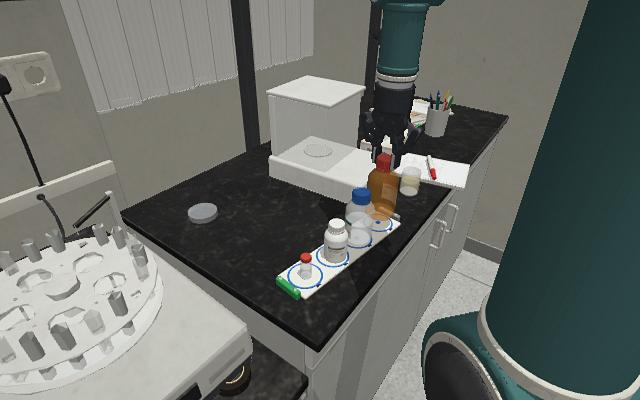

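The amber bottle (322,260) hangs upright over mark 4, and the other three stand in the right order with the beaker untouched. I'm lowering, releasing and retreating.

Call:
{"op": "jog_arm", "data": {
  "motion": [
    {"dx": -0.1,"dy": 0,"dz": -1,"turn": 0},
    {"dx": 0,"dy": 0,"dz": -1,"turn": 0},
    {"dx": 0,"dy": 0,"dz": -0.6,"turn": 0},
    {"dx": 0,"dy": 0,"dz": 0,"turn": 0},
    {"dx": 0,"dy": 0,"dz": 0,"turn": 0},
    {"dx": 0,"dy": 0,"dz": 0,"turn": 0}
  ]
}}

```text
time: 21.27
tool_pos: [0.4174, -0.3223, 0.1319]
tcp_rot: [2.359, 2.073, -0.001]
wrist_force: [-3.8, 1.2, 9.7]
width: 0.437
```

Call:
{"op": "jog_arm", "data": {
  "motion": [
    {"dx": 0,"dy": 0,"dz": 0,"turn": 0},
    {"dx": 0,"dy": 0,"dz": 0,"turn": 0},
    {"dx": 0,"dy": 0,"dz": 0,"turn": 0},
    {"dx": 0,"dy": 0,"dz": 0,"turn": 0},
    {"dx": 0,"dy": 0,"dz": 0,"turn": 0},
    {"dx": 0,"dy": 0,"dz": 0,"turn": 0},
    {"dx": 0,"dy": 0,"dz": 0,"turn": 0},
    {"dx": 0,"dy": 0,"dz": 2,"turn": 0},
    {"dx": 0,"dy": 0,"dz": 4,"turn": 0},
    {"dx": 0,"dy": 0,"dz": 4,"turn": 0},
    {"dx": 0,"dy": 0,"dz": 3,"turn": 0},
    {"dx": 0,"dy": 0,"dz": 0,"turn": 0}
  ],
  "fingers": 8.5
}}

```text
time: 22.27
tool_pos: [0.4208, -0.3245, 0.2688]
tcp_rot: [2.35, 2.065, 0.003]
wrist_force: [1.3, -0.3, 0.9]
width: 1.0
```

Call:
{"op": "jog_arm", "data": {
  "motion": [
    {"dx": 1,"dy": 2,"dz": 0,"turn": 0},
    {"dx": 2.5,"dy": 3,"dz": 0,"turn": 0},
    {"dx": 2.5,"dy": 3,"dz": 0,"turn": 0},
    {"dx": 2.5,"dy": 3,"dz": 0,"turn": 0},
    {"dx": 2.5,"dy": 3,"dz": 0,"turn": 0},
    {"dx": 2,"dy": 2,"dz": 0,"turn": 0},
    {"dx": 0,"dy": 0,"dz": 0,"turn": 0},
    {"dx": 0,"dy": 0,"dz": 0,"turn": 0},
    {"dx": 0,"dy": 0,"dz": 0,"turn": 0},
    {"dx": 0,"dy": 0,"dz": 0,"turn": 0}
  ]
}}

```text
time: 23.1
tool_pos: [0.5467, -0.1625, 0.26]
tcp_rot: [-2.361, -2.072, 0.001]
wrist_force: [-0.8, 0.5, -0.0]
width: 0.992
```

```bash
python3 chk.py
```

```text
top vial 65 mid-mark mm [-0.3 -1.2] z 0.0598 ext [0.018 0.019]
top white 166 mid-mark mm [-4.4 -1.8] z 0.0949 ext [0.031 0.031]
top blue 244 mid-mark mm [-0.6 -0.7] z 0.1306 ext [0.036 0.036]
top amber 255 mid-mark mm [-2.   0.2] z 0.1511 ext [0.037 0.035]
scene vial 75 mid-mark mm [-2.6  1.1] z 0.0585 ext [0.02  0.022]
scene white 141 mid-mark mm [-6.6 -0.1] z 0.0935 ext [0.03  0.031]
scene blue 154 mid-mark mm [-2.9  1.6] z 0.1292 ext [0.037 0.037]
scene amber 124 mid-mark mm [-3.7  1. ] z 0.1498 ext [0.036 0.038]
wrist vial 271 mid-mark mm [-1.5 -2. ] z 0.0589 ext [0.021 0.021]
wrist white 632 mid-mark mm [-4.4 -2.2] z 0.0943 ext [0.032 0.032]
wrist blue 37 mid-mark mm [12.9 -7.2] z 0.1297 ext [0.009 0.019]
```

View pics/chk_scene.png

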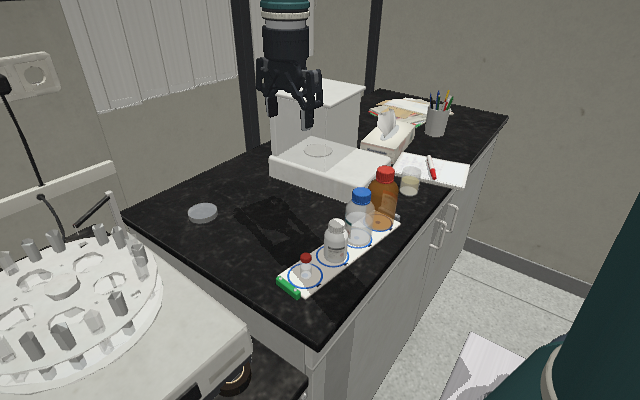

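All four stand in order and upright, with the worst offset about 5–7 mm (white bottle). The beaker is still at (410,180) and the gripper is clear. I'm handing in.

```bash
python3 -c "
from workcell import bot
print(bot.finish_job())"
```

```text
the job is handed in; nothing more can be done
None
```

All four are on the tray in height order, and I handed the job in at about 23 s of the 90 s allowed; no verdict was reported. From the green end to the grey end they run vial, white bottle, blue-capped bottle, amber bottle.

| Item | Offset from its mark, last check |
|---|---|
| vial | about 0–3 mm |
| white bottle | about 4–7 mm, mostly towards the robot |
| blue-capped bottle | about 1–3 mm |
| amber bottle | about 2–4 mm |

- **Height and posture:** the cap tops measured within about 2 mm of the expected height for standing on the tray. All four looked upright in the last picture; I did not measure tilt as an angle.
- **White bottle:** it is the least well centred, but inside the 12 mm limit, so I left it where it was.
- **Camera disagreement:** the cameras differed from each other by 2–3 mm. The last wrist-camera reading of the blue-capped bottle caught only a sliver of the cap, so I ignored it. That camera gave no reading for the amber bottle in the last check.
- **Beaker and gripper:** the beaker was at the same place in the final scene picture, and the gripper is open and clear of everything.

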